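Overhang the torque-arm blank over the chip tray

ROBOT

A 6-joint arm with a two-finger parallel gripper is mounted at the origin on the work surface. World frame = base frame: x ahead of the robot, y to its left, z up, the work surface at z = 0. Lengths are in m, angles in rad, forces in N, time in s.
With the tool pointing down it reaches from about 0.25 to 0.8 m from the base axis. Payload 3.9 kg.
Tool frame: the origin (TCP) lies midway between the tips of the shut fingers; the grasp point (between the pads) lies 19 mm behind it; x points along the fingers, z is the direction in which the jaws open and shut, and the axes are right-handed (so a half turn about x gives the same grasp; the last joint's range is limited). The gripper opens to 85 mm and grips with 20 to 120 N. Pads are 22 mm wide; open, the fingers measure 114 mm over their backs; the gripper's body (76 mm by 85 mm) begins 54 mm behind the grasp point. The pads swing forward as they close: fully open they stand 13 mm farther back than shut.
Start: joints at [1.11, 0.26, -0.138, 1.173, 0, 1.571], TCP at [0.233, 0.47, 0.231] pointing down, gripper open.
Joint ranges: [-2.78, 2.78], [-0.83, 1.72], [-1.28, 1.37], [-1.9, 2.12], [-1.57, 1.48], [-3.14, 3.14]. Speed limits (rad/s): [2.57, 2.57, 3.14, 3.14, 3.14, 3.14].

INTERFACE

Orientations are given as a unit quaternion [w, x, y, z].
In Python, from plant import manip gives the robot as it stands.
- The arm moves only by the tool jog_arm, never from a script. Its argument "rows" is a list that holds one entry, the list of rows, each a list of 5 numbers: the finger opening in cm, from 0 to 8.54, then the shift along the world's x, y, z in cm, then the turn about the world's z in rad. A call has exactly 5 rows; each row is the pose to reach, as a shift and turn from the pose commanded when the call began; what a row does not reach only later rows make up. A row lasts 1/10 s, in which the tool goes at most 50 mm and 8.59 degrees, less where a joint would pass 70% of its speed; a pose out of reach is approached as far as the arm can. A call with a gripper value outside its range is refused whole. The fingers move at their own pace and stop on an object; "squeeze" is the grip in N (left out, the last holds). Time passes only in rows, so rows that repeat a pose let the fingers close, or fill a call up. It gives the time, the measured TCP pose, the force and the opening at its end, in the units of the state.
- manip.read_state(): the state, without advancing time (a new reading comes with each control period).
- manip.get_image(name): name is "scene" or "top" or "wrist"; returns a dict with "img" (480x640x3 uint8, red, green, blue), "mtx" (3x3 intrinsics, pixels), "k1" (the pictures are not rectified: a ray, as slopes to the right and down, at radius r is drawn at 1 + k1 r^2 times it, then the intrinsics apply), "R" (3x3) and "t" (3): a world point X has camera coordinates R X + t. Camera axes: x right, y down, z forward; pixel columns grow to the right and rows downward; lengths in m; the calibration is good to about 2 mm. A picture is of the moment at which its call begins. There is no depth.
- manip.close_job(): hands the job in, once; it reports no verdict.
Trained networks look in a picture, given as the dict that the camera call returned (one of the last four; its "shot" number tells which), for a name from the list of things; names that differ only in an ending like _2 or _b are one class to them, and where a whole thing is asked for, a point or a joint stands for the part that bears it (a point fixed in the world has none). Each returns a list of dicts, best first, with "p" (0 to 1); they miss things now and then, are a little off and sometimes report something else, mostly with a low value. They report only what shows in the picture. A call takes as long as a camera call. They do not tell look-alikes from the thing itself.
- manip.cut_out(picture, query): "pixels" (480x640 bool, what is visible of it).
- manip.place_of(picture, query): "location" ([x, y, z] in m, in world coordinates, good to about 4 mm: a listed point, or the origin of a listed thing).
The state is a dict: "time": time; "q": joint angles; "qvel": joint speeds; "joint_torque": joint torques, N m; "tool_pos": TCP position; "ee_rot": TCP orientation; "contact_force": force on the tool from outside, world axes, zero at the start; "torque": the same for the moment, N m; "finger_gap": finger opening in m.
Only numpy, scipy, OpenCV 4.12 (cv2) and the standard library are available. Lean on these libraries where they do the work, as an engineer would, in place of code of your own. Each camera call takes 0.05 s, during which the arm holds its last target.

TASK

Without picking it up, push the flat steel blank along the raised ledge towards the end where the square chip tray stands, until its two leading bolt holes are wholly clear of that end of the ledge, ready for deburring. Leave the blank lying flat with at least two thirds of its length still on the ledge and its long back edge flush against the low fence, and leave the tray and everything else where it is.

Things in the scene. Friction and masses are not known exactly. Their poses are not given: they have to be found in the camera images.
- ledge: Fixed aluminium block, 160 deep (x), 320 long (y), 60 high. Origin: centre of its underside, at worktop height. +x points away from the robot, +y to its left; yaw within 0.25 rad. A dark low fence, 10 thick, 14 high above the flat top, runs along the whole far edge, its near face at x = +70 mm. Both ends (y = +160 and -160) are open.
- blank: Loose dark flat steel plate on the ledge, 80 (x) by 140 (y) by 6 thick, 0.3 to 0.6 kg, slides under a push of a few newtons. Origin: centre of its underside. Starts up to 0.2 rad askew, short of the fence. Four 10 mm through holes at x = +-20, y = +-54 mm: a pair near each end, clear of the ledge once that end overhangs 21 mm; two thirds still on: at most 47 mm.
- blank_back_left (a point): The blank's corner at its x = +40, y = +70, mid thickness: left end of the long back edge that must lie flush (within about 4 mm) against the fence.
- blank_back_right (a point): The blank's corner at its x = +40, y = -70, mid thickness: right end of that long back edge.
- tray: Square open grey plastic chip tray, 110 by 110 by 30 high, 4 mm walls, loose on the worktop just beyond one end of the ledge (either one): it marks the end to push to. Origin: centre of its underside. Not to be moved.
- cover: Bystander: silver round hub motor cover, 110 diameter, 26 high, on the worktop beyond the other end of the ledge. Origin: centre of its underside.
- throttle: Bystander: black twist throttle, a 40 thick, 125 long cylinder lying along its y on the worktop behind the fence. Origin: below its middle, at worktop height.
- lens: Bystander: clear domed headlight lens, 74 diameter, 23 high, on the worktop behind the fence. Origin: centre of its underside.
- spacer: Bystander: blue stem spacer ring, 36 diameter, 20 high, on the worktop in front of the ledge. Origin: centre of its underside.
- driver: Bystander: screwdriver lying on the worktop in front of the ledge. Origin: underside, near its middle.
- grease: Bystander: grease jar, 56 diameter, 60 high, on the worktop near the robot's right. Origin: centre of its underside.
Mind the look-alikes: they are no part of the job. There is more than one size of the blank; the one meant has the size given above.

How it is judged:
By the outcome, as a careful person would: the job done as asked, in the order asked, and still so for the second after the job is handed in, with the robot touching nothing.
It also fails if it takes over 58 s, if anything falls off the work surface, if the arm or the gripper's body presses on something with over 40 N, if the wrist force passes 120 N, or if a joint passes its speed limit or range.

## Working session

There is one attempt and no reset: what is moved stays moved. The work goes in short steps, Python scripts to look and compute and a tool call to move; the robot and the scene stay as the last step left them, time stands still between calls to the robot, and variables do not carry over. Pictures are saved under pics/ and viewed, and the job is handed in when it is done.

Besides the shell and the picture viewer there is one more tool, called after "Emit:" by a JSON object that holds its "api" and its "payload". jog_arm: Moves the arm, as the interface text tells. Its arguments: {"type":"object","properties":{"rows":{"type":"array","items":{"type":"array","items":{"type":"array","items":{"type":"number"}}}},"squeeze":{"type":"number"}},"required":["rows"]}

```bash
mkdir -p pics; ls
cat > h.py <<'E'
import numpy as np, cv2
from plant import manip
def save(p,name): cv2.imwrite('pics/'+name+'.png',cv2.cvtColor(p['img'],cv2.COLOR_RGB2BGR))
def proj(p,X):
    X=np.atleast_2d(X); c=X@np.array(p['R']).T+np.array(p['t']); s=c[:,:2]/c[:,2:]
    r2=(s**2).sum(1,keepdims=True); s=s*(1+p['k1']*r2); m=np.array(p['mtx'])
    return s*[m[0,0],m[1,1]]+[m[0,2],m[1,2]]
def unproj(p,uv,z):
    uv=np.atleast_2d(uv).astype(float); m=np.array(p['mtx']); d=(uv-[m[0,2],m[1,2]])/[m[0,0],m[1,1]]; s=d.copy()
    for _ in range(20): s=d/(1+p['k1']*(s**2).sum(1,keepdims=True))
    R=np.array(p['R']);t=np.array(p['t']); C=-R.T@t; D=np.c_[s,np.ones(len(s))]@R
    return C+D*((z-C[2])/D[:,2])[:,None]
E
python3 - <<'E'
from h import *
for n in ['top','scene']:
    p=manip.get_image(n); save(p,n+'0')
    for q in ['ledge','blank','blank_back_left','blank_back_right','tray','cover','throttle','lens','spacer','driver','grease']:
        r=manip.place_of(p,q); print(n,q,[(round(float(a['p']),2),np.round(a['location'],3).tolist(),proj(p,a['location'])[0].round().tolist()) for a in r[:3]])
s=manip.read_state();print(s['time'],s['tool_pos'],s['ee_rot'],s['finger_gap'])
E
```

```text
pics
top ledge [(0.73, [0.583, -0.016, -0.002], [339.0, 218.0])]
top blank [(0.79, [0.321, 0.158, -0.001], [265.0, 325.0]), (0.73, [0.703, 0.432, -0.001], [158.0, 167.0]), (0.58, [0.59, -0.008, 0.063], [336.0, 210.0])]
top blank_back_left [(0.86, [0.209, 0.177, -0.001], [255.0, 372.0]), (0.78, [0.64, 0.054, 0.059], [310.0, 189.0]), (0.71, [0.772, 0.52, 0.004], [123.0, 138.0])]
top blank_back_right [(0.85, [0.397, 0.24, 0.002], [231.0, 292.0]), (0.85, [0.743, 0.327, -0.0], [202.0, 152.0]), (0.74, [0.626, -0.086, 0.066], [370.0, 195.0])]
top tray [(0.7, [0.65, 0.195, -0.004], [254.0, 190.0])]
top cover [(0.88, [0.554, -0.239, -0.003], [430.0, 231.0])]
top throttle [(0.92, [0.705, -0.117, 0.002], [380.0, 170.0]), (0.17, [0.625, -0.087, 0.067], [370.0, 196.0])]
top lens [(0.69, [0.744, 0.035, -0.0], [319.0, 154.0])]
top spacer [(0.59, [0.49, 0.128, 0.002], [279.0, 255.0])]
top driver [(0.55, [0.459, -0.024, -0.003], [341.0, 269.0])]
top grease [(0.97, [0.337, -0.328, 0.002], [468.0, 322.0])]
scene ledge [(0.92, [0.585, -0.012, 0.0], [282.0, 262.0])]
scene blank [(0.73, [0.32, 0.157, -0.0
[... 232 characters left out ...]
scene blank_back_right [(0.97, [0.394, 0.239, 0.003], [433.0, 285.0]), (0.82, [0.621, -0.086, 0.064], [244.0, 229.0]), (0.59, [0.743, 0.326, 0.008], [331.0, 424.0])]
scene tray [(0.73, [0.659, 0.192, 0.001], [317.0, 343.0])]
scene cover []
scene throttle [(0.79, [0.701, -0.123, -0.001], [207.0, 258.0])]
scene lens [(0.75, [0.744, 0.036, 0.002], [230.0, 314.0])]
scene spacer [(0.74, [0.494, 0.128, 0.001], [359.0, 278.0])]
scene driver [(0.87, [0.457, -0.028, -0.0], [322.0, 231.0])]
scene grease [(0.72, [0.335, -0.329, 0.0], [284.0, 154.0]), (0.19, [0.492, 0.128, 0.002], [359.0, 278.0])]
1.2 [0.23343993 0.47020461 0.23129765] [ 0.60095394 -0.37262218  0.60098497  0.37259111] 0.0854990259986542
```

Run:
```python
import cv2
i=cv2.imread('pics/top0.png'); cv2.imwrite('pics/top0c.png',cv2.resize(i[130:300,220:470],None,fx=3.2,fy=3.2,interpolation=cv2.INTER_CUBIC))
```

```text
(no output)
```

View pics/top0.png

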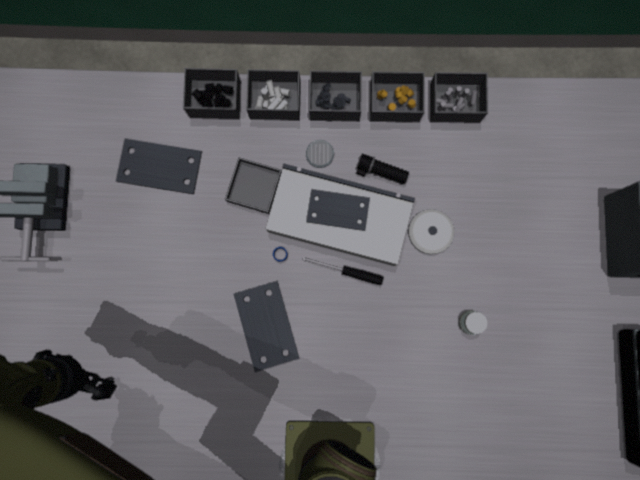

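View pics/scene0.png

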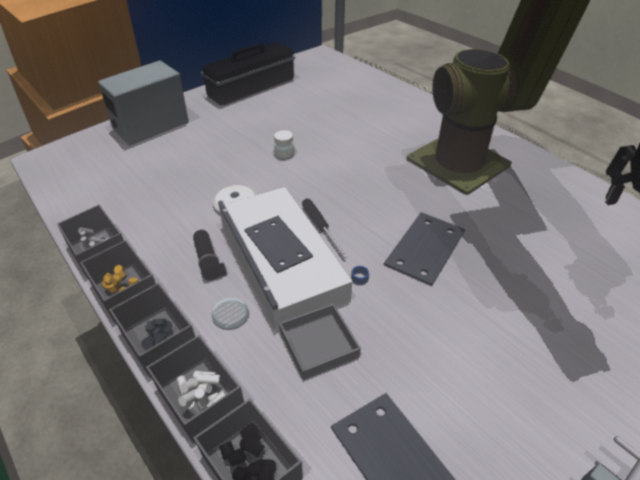

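```bash
sleep 1
```

```text
(no output)
```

View pics/top0c.png

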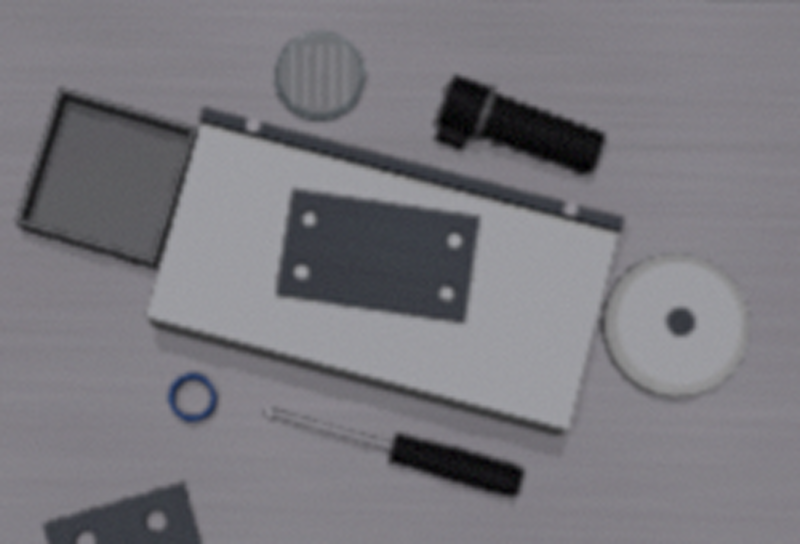

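Candidates for the blank: (338,210) on the ledge, (158,167) and (265,325) on the worktop. The one on the ledge fits by location and size, while the other two are larger look-alikes. The tray is at the left (+y) end. Next I'll measure the corners.

Run:
```python
from h import *
p=manip.get_image('top')
C=lambda u,v:(220+(u+.5)/3.2-.5,130+(v+.5)/3.2-.5)
# blank corners order back-left, back-right, front-right, front-left
b=unproj(p,[C(292,190),C(479,216),C(465,322),C(278,296)],.066)[:,:2]
l=unproj(p,[C(150,320),C(565,430)],.06)[:,:2]
f=unproj(p,[C(200,124),C(622,232)],.060)[:,:2]
ft=unproj(p,[C(204,108),C(624,216)],.074)[:,:2]
for n,a in (('blank',b),('nearedge',l),('fence base',f),('fence topback',ft)): print(n,a.round(4).tolist())
print('sizes',[np.linalg.norm(b[i]-b[(i+1)%4]).round(4) for i in range(4)],np.linalg.norm(l[0]-l[1]),'yaw',[np.arctan2(-(a[0]-a[1])[0],(a[0]-a[1])[1]).round(4) for a in (b,l,f,ft)])
# hand masks
r=manip.cut_out(p,'ledge'); 
for q in ('ledge','blank','tray'):
    for a in manip.cut_out(p,q):
        m=a['pixels']; ys,xs=np.nonzero(m); print(q,a['p'],xs.mean(),ys.mean(),m.sum())
w=manip.get_image('wrist'); save(w,'w0')
```

```text
blank [[0.6391, 0.052], [0.622, -0.0855], [0.5433, -0.0759], [0.5601, 0.0606]]
nearedge [[0.5417, 0.154], [0.4663, -0.1494]]
fence base [[0.6891, 0.1213], [0.613, -0.191]]
fence topback [[0.6975, 0.1175], [0.6221, -0.1903]]
sizes [np.float64(0.1385), np.float64(0.0793), np.float64(0.1375), np.float64(0.0795)] 0.3126040599574954 yaw [np.float64(-0.1236), np.float64(-0.2437), np.float64(-0.2388), np.float64(-0.2402)]
ledge 0.72 340.2059139784946 216.19475806451612 7440
ledge 0.65 472.5225933202357 322.4950884086444 509
blank 0.95 158.40974625144176 165.8892733564014 3468
blank 0.69 265.6392828472036 325.87931495852285 3737
blank 0.68 337.4329205366357 209.58152734778122 1938
tray 0.74 252.8844914864243 185.28025770823746 2173
```

Run:
```python
from h import *
from scipy.spatial.transform import Rotation as Ro
s=manip.read_state(); q=s['ee_rot']; R=Ro.from_quat([q[1],q[2],q[3],q[0]]).as_matrix()
print(R.round(3)); print(s['tool_pos'],s['q'],s['contact_force'],s['time'])
th=-.241; ex=np.array([np.cos(th),np.sin(th)]); ey=np.array([-np.sin(th),np.cos(th)]); O=np.array([.583,-.0155])
for n,x,y in (('startY',.007,-.105),('endY',.007,.039)): print(n,O+x*ex+y*ey)
z=R[:2,2]; print('angle tool z',np.arctan2(z[1],z[0]),'want',th)
```

```text
[[ 0.    -0.896  0.445]
 [-0.     0.445  0.896]
 [-1.    -0.     0.   ]]
[0.23345604 0.47023517 0.23130849] [ 1.10998833e+00  2.60007474e-01 -1.38078642e-01  1.17270967e+00
 -1.45199506e-05  1.57082604e+00] [-0.36258451 -0.30418548 -0.57983896] 1.5
startY [ 0.56473694 -0.11913619]
endY [0.59910598 0.02070217]
angle tool z 1.1099586134122545 want -0.241
```

View pics/w0.png

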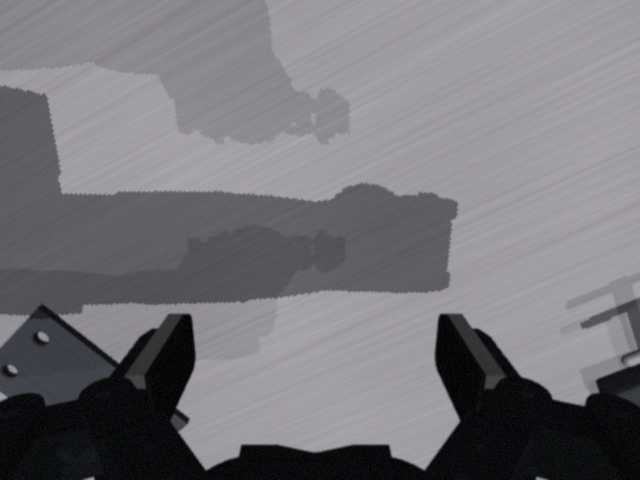

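Emit:
{"api": "jog_arm", "payload": {"rows": [[[0, 2.2, -3.9, 0, -0.09], [0, 4.4, -7.8, 0, -0.18], [0, 6.6, -11.7, 0, -0.27], [0, 8.8, -15.6, 0, -0.36], [0, 11.2, -19.6, 0, -0.45]]], "squeeze": 20}}

```text
time: 2.0
tool_pos: [0.3459, 0.2728, 0.2315]
ee_rot: [0.669, -0.228, 0.669, 0.228]
contact_force: [0.8, 0.7, -0.4]
finger_gap: 0.0123
```

Emit:
{"api": "jog_arm", "payload": {"rows": [[[0, 2.2, -3.9, 0, -0.09], [0, 4.4, -7.8, 0, -0.18], [0, 6.6, -11.7, 0, -0.27], [0, 8.8, -15.6, 0, -0.36], [0, 11.2, -19.7, 0, -0.45]]]}}

```text
time: 2.5
tool_pos: [0.458, 0.0756, 0.2316]
ee_rot: [0.704, -0.073, 0.703, 0.073]
contact_force: [2.0, 0.4, -0.1]
finger_gap: 0.0001
```

Emit:
{"api": "jog_arm", "payload": {"rows": [[[0, 2.2, -3.9, 0, -0.09], [0, 4.4, -7.8, 0, -0.18], [0, 6.6, -11.7, 0, -0.27], [0, 8.8, -15.6, 0, -0.36], [0, 11.2, -19.7, 0, -0.45]]]}}

```text
time: 3.0
tool_pos: [0.57, -0.1214, 0.2314]
ee_rot: [0.702, 0.086, 0.702, -0.086]
contact_force: [0.8, 0.9, -0.1]
finger_gap: 0.0002
```

Run:
```python
from h import *
p=manip.get_image('wrist'); save(p,'w1'); s=manip.read_state(); print(s['tool_pos'],s['time'],proj(p,s['tool_pos']))
```

```text
[ 0.57434534 -0.12808623  0.2306644 ] 3.05 [[329.32731385 330.54725426]]
```

View pics/w1.png

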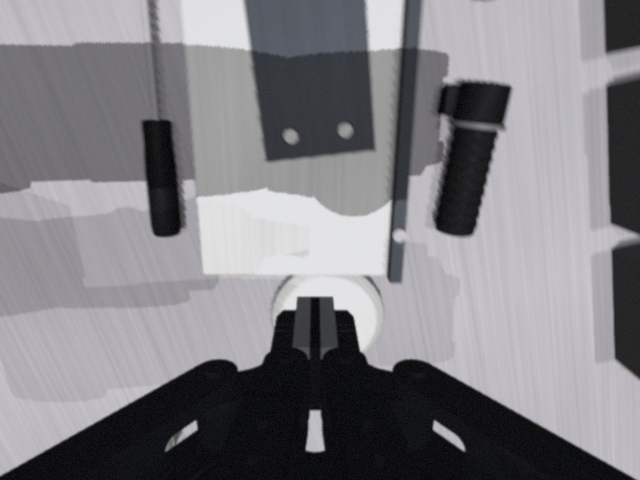

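Run:
```python
from h import *
p=manip.get_image('wrist');p=manip.get_image('wrist'); save(p,'w2'); s=manip.read_state(); print(s['tool_pos'],s['time'],s['contact_force'])
i=p['img'];cv2.imwrite('pics/w2c.png',cv2.resize(i[100:290,180:430],None,fx=3.2,fy=3.2,interpolation=cv2.INTER_CUBIC)[:,:,::-1])
```

```text
[ 0.57055597 -0.12225422  0.23051375] 3.15 [-0.74256332  0.55725581 -0.1843542 ]
```

View pics/w2c.png

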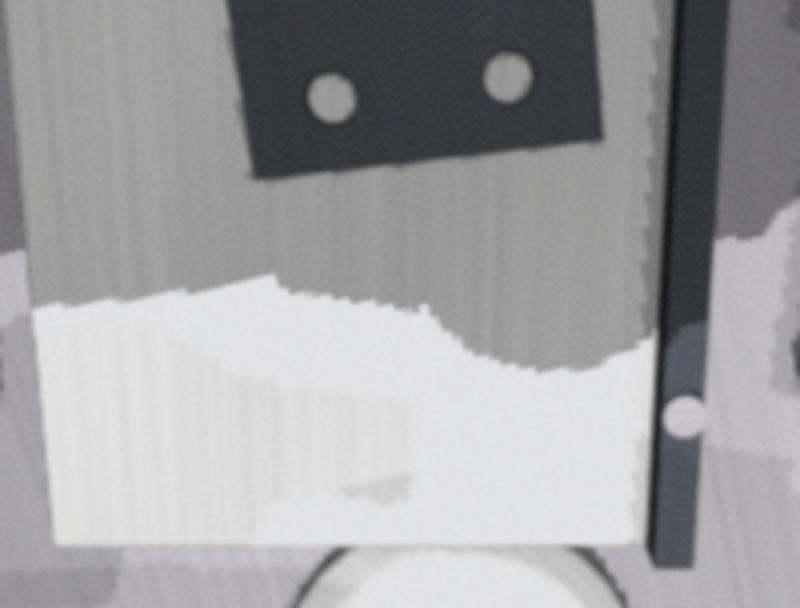

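Run:
```python
from h import *
p=manip.get_image('wrist'); s=manip.read_state(); print(s['tool_pos'],s['time'])
C=lambda u,v:(180+(u+.5)/3.2-.5,100+(v+.5)/3.2-.5)
b=unproj(p,[C(255,178),C(604,140)],.066)[:,:2]
l=unproj(p,[C(55,544),C(650,545)],.06)[:,:2]
e=unproj(p,[C(55,544),C(13,100)],.06)[:,:2]; f=unproj(p,[C(655,568),C(677,0)],.074)[:,:2]
print(b,l,f); d=l[1]-l[0]; print('yaw end',np.arctan2(d[1],d[0]),np.linalg.norm(d),'bl',np.linalg.norm(b[1]-b[0]),[np.arctan2(-(a[1]-a[0])[0],(a[1]-a[0])[1]) for a in(e,f)])
th=-.241; ex=np.array([np.cos(th),np.sin(th)]); ey=np.array([-np.sin(th),np.cos(th)])
O=l[0]+.08*ex+.16*ey; print('O',O)
for P in (*b,*l,*f,s['tool_pos'][:2]): print(((P-O)@ex).round(4),((P-O)@ey).round(4))
```

```text
[ 0.56948182 -0.12070681  0.23067925] 3.2
[[ 0.54222036 -0.07095956]
 [ 0.6207302  -0.08193713]] [[ 0.46672621 -0.1466    ]
 [ 0.61209209 -0.18331661]] [[ 0.61108877 -0.18338331]
 [ 0.64091837 -0.05629269]]
yaw end -0.24740605452616218 0.1499311409050031 bl 0.07927359022266046 [np.float64(-0.24353741482631688), np.float64(-0.23053833742167712)]
O [ 0.58260201 -0.01031794]
-0.0247 -0.0685
0.0541 -0.0604
-0.08 -0.16
0.0699 -0.161
0.069 -0.1613
0.0676 -0.0307
0.0136 -0.1103
```

Emit:
{"api": "jog_arm", "payload": {"rows": [[[0, 0, 0, -4.0, 0], [0, 0, 0, -8.5, 0], [0, 0, 0, -12.5, 0], [0, 0, 0, -14.8, 0], [0, 0, 0, -15.8, 0]]]}}

```text
time: 3.7
tool_pos: [0.5665, -0.1178, 0.0709]
ee_rot: [0.7, 0.084, 0.704, -0.084]
contact_force: [-0.3, -0.3, 0.1]
finger_gap: -0.0002
```

Emit:
{"api": "jog_arm", "payload": {"rows": [[[0, 0, 0, -0.3, 0], [0, 0, 0, -0.6, 0], [0, 0, 0, -0.8, 0], [0, 0, 0, -0.8, 0], [0, 0, 0, -0.8, 0]]]}}

```text
time: 4.2
tool_pos: [0.5701, -0.1199, 0.0662]
ee_rot: [0.703, 0.085, 0.701, -0.085]
contact_force: [-0.1, -0.3, 0.7]
finger_gap: 0.0003
```

Emit:
{"api": "jog_arm", "payload": {"rows": [[[0, 0, 0, -0.1, 0], [0, 0, 0, -0.2, 0], [0, 0, 0, -0.3, 0], [0, 0, 0, -0.3, 0], [0, 0, 0, -0.3, 0]]]}}

```text
time: 4.7
tool_pos: [0.5694, -0.1198, 0.0622]
ee_rot: [0.702, 0.085, 0.702, -0.085]
contact_force: [-0.7, 0.3, 0.1]
finger_gap: -0.0001
```

Emit:
{"api": "jog_arm", "payload": {"rows": [[[0, 0.24, 0.97, 0, 0], [0, 0.48, 1.94, 0, 0], [0, 0.72, 2.91, 0, 0], [0, 0.95, 3.88, 0, 0], [0, 1.19, 4.86, 0, 0]]]}}

```text
time: 5.2
tool_pos: [0.5813, -0.0709, 0.0623]
ee_rot: [0.702, 0.084, 0.702, -0.085]
contact_force: [-1.0, -4.0, 0.7]
finger_gap: 0.0001
```

Emit:
{"api": "jog_arm", "payload": {"rows": [[[0, 0.24, 0.97, 0, 0], [0, 0.48, 1.94, 0, 0], [0, 0.72, 2.91, 0, 0], [0, 0.84, 3.4, 0, 0], [0, 0.84, 3.4, 0, 0]]]}}

```text
time: 5.7
tool_pos: [0.59, -0.0358, 0.0623]
ee_rot: [0.702, 0.085, 0.702, -0.084]
contact_force: [0.0, -1.1, 0.1]
finger_gap: 0.0001
```

Run:
```python
from h import *
p=manip.get_image('top'); save(p,'t2'); s=manip.read_state(); print(s['tool_pos'],s['time'],s['contact_force'])
i=p['img'];cv2.imwrite('pics/t2c.png',cv2.resize(i[130:300,220:470],None,fx=3.2,fy=3.2,interpolation=cv2.INTER_CUBIC)[:,:,::-1])
p=manip.get_image('wrist'); save(p,'w3')
```

```text
[ 0.59005886 -0.03593908  0.06229419] 5.75 [ 0.13292346  0.29105442 -0.30225504]
```

View pics/t2c.png

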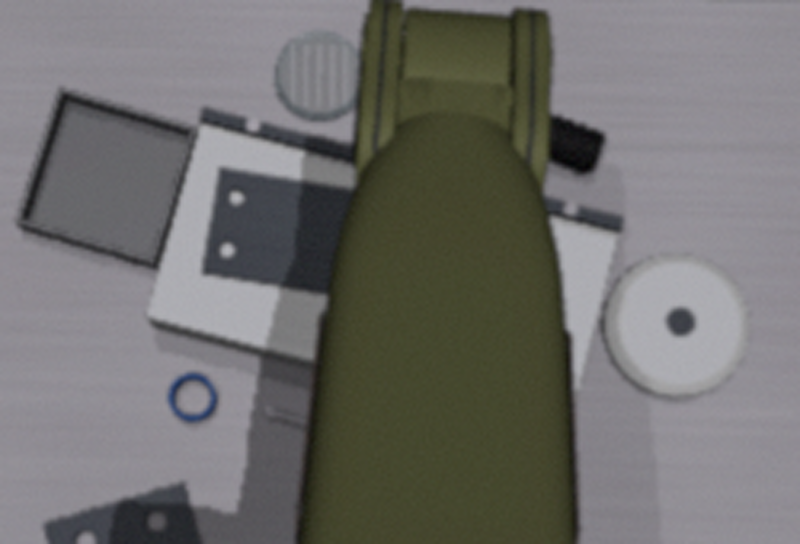

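View pics/w3.png

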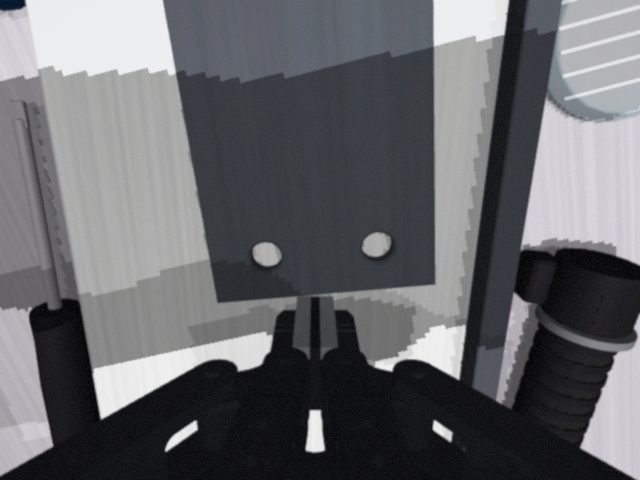

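Emit:
{"api": "jog_arm", "payload": {"rows": [[[0, 0.24, 0.97, 0, 0], [0, 0.48, 1.94, 0, 0], [0, 0.72, 2.91, 0, 0], [0, 0.84, 3.4, 0, 0], [0, 0.95, 3.88, 0, 0]]]}}

```text
time: 6.3
tool_pos: [0.5993, 0.0022, 0.0623]
ee_rot: [0.702, 0.084, 0.702, -0.085]
contact_force: [0.2, -4.7, 0.0]
finger_gap: -0.0
```

Emit:
{"api": "jog_arm", "payload": {"rows": [[[0, 0.12, 0.49, 0, 0], [0, 0.24, 0.97, 0, 0], [0, 0.36, 1.46, 0, 0], [0, 0.36, 1.46, 0, 0], [0, 0.36, 1.46, 0, 0]]]}}

```text
time: 6.8
tool_pos: [0.6031, 0.0172, 0.0623]
ee_rot: [0.702, 0.085, 0.702, -0.084]
contact_force: [-0.0, -0.7, 0.2]
finger_gap: -0.0002
```

Run:
```python
from h import *
p=manip.get_image('top'); save(p,'t3'); s=manip.read_state(); print(s['tool_pos'],s['time'],s['contact_force'])
i=p['img'];cv2.imwrite('pics/t3c.png',cv2.resize(i[130:300,220:470],None,fx=3.2,fy=3.2,interpolation=cv2.INTER_CUBIC)[:,:,::-1])
p=manip.get_image('wrist'); save(p,'w4')
```

```text
[0.6031344  0.01704633 0.06233064] 6.85 [-0.44445023  0.41630421 -0.81188878]
```

View pics/t3c.png

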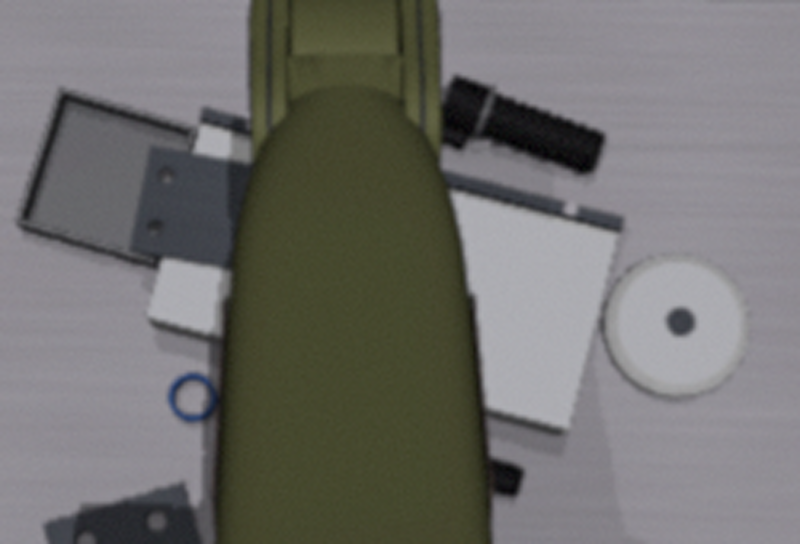

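View pics/w4.png

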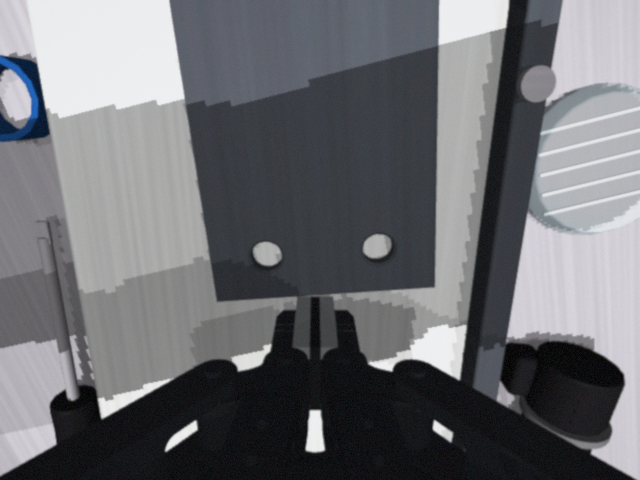

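```bash
cat >> h.py <<'E'
th=-.241; ex=np.array([np.cos(th),np.sin(th)]); ey=np.array([-np.sin(th),np.cos(th)]); O=np.array([.5826,-.0125])
loc=lambda P:np.c_[(np.atleast_2d(P)[:,:2]-O)@ex,(np.atleast_2d(P)[:,:2]-O)@ey].round(4)
Ct=lambda u,v:(220+(u+.5)/3.2-.5,130+(v+.5)/3.2-.5)
E
python3 - <<'E'
from h import *
p=manip.get_image('top'); w=manip.get_image('wrist'); s=manip.read_state()
print('tcp',loc(s['tool_pos']))
print('top L corners',loc(unproj(p,[Ct(150,147),Ct(132,250)],.066)),'ledge end',loc(unproj(p,[Ct(150,320),Ct(200,124)],.06)))
print('wrist R corners',loc(unproj(w,[(218,301),(435,287)],.066)),'fence top',loc(unproj(w,[(487,263),(517,48)],.074)))
E
```

```text
tcp [[0.013  0.0332]]
top L corners [[ 0.0439  0.1855]
 [-0.0337  0.1776]] ledge end [[-0.0795  0.1519]
 [ 0.0714  0.1553]]
wrist R corners [[-0.0221  0.0427]
 [ 0.0567  0.0482]] fence top [[0.0708 0.0606]
 [0.0712 0.1264]]
```

Emit:
{"api": "jog_arm", "payload": {"rows": [[[0, -0.3, -1.2, 0, 0], [0, -0.6, -2.43, 0, 0], [0, -2.5, -1.95, 0, 0], [0, -5.0, -1.35, 0, 0], [0, -7.5, -0.75, 0, 0]]]}}

```text
time: 7.5
tool_pos: [0.5269, 0.0076, 0.0622]
ee_rot: [0.702, 0.085, 0.702, -0.085]
contact_force: [-0.5, -0.6, -0.3]
finger_gap: 0.0001
```

Emit:
{"api": "jog_arm", "payload": {"rows": [[[0, -0.97, 0.25, 0, 0], [0, -0.97, 0.25, 0, 0], [0, 0.0, 4.0, 0, 0], [0, 0.95, 8.0, 0, 0], [0, 1.5, 10.3, 0, 0]]]}}

```text
time: 8.0
tool_pos: [0.5462, 0.1138, 0.0629]
ee_rot: [0.703, 0.085, 0.701, -0.084]
contact_force: [0.1, -1.1, 0.2]
finger_gap: 0.0002
```

Emit:
{"api": "jog_arm", "payload": {"rows": [[[0, 0.25, 1.0, 0, 0], [0, 0.25, 1.0, 0, 0], [0, 0.74, 0.88, 0, 0], [0, 1.25, 0.75, 0, 0], [0, 1.7, 0.64, 0, 0]]]}}

```text
time: 8.5
tool_pos: [0.5604, 0.1168, 0.0623]
ee_rot: [0.702, 0.085, 0.702, -0.085]
contact_force: [-0.1, -1.0, -0.1]
finger_gap: -0.0001
```

Run:
```python
from h import *
p=manip.get_image('wrist'); save(p,'w5'); s=manip.read_state(); print(s['tool_pos'],loc(s['tool_pos']),s['time'],s['contact_force'])
```

```text
[0.56138138 0.11684587 0.06245372] [[-0.0515  0.1205]] 8.55 [ 0.88314988 -0.05093089  0.14739374]
```

View pics/w5.png

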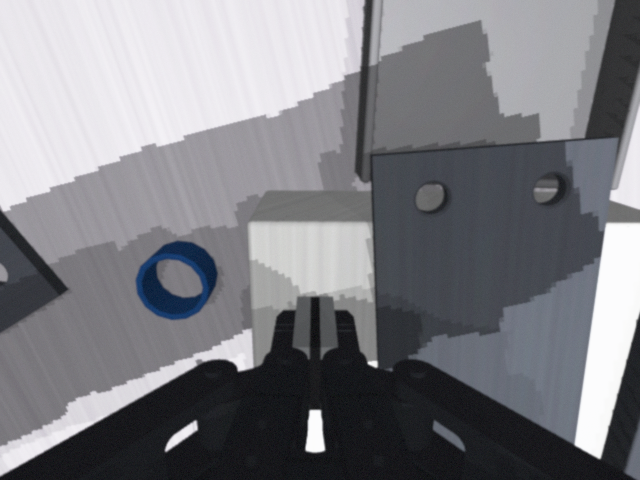

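Emit:
{"api": "jog_arm", "payload": {"rows": [[[0, 0.58, -0.14, 0, 0], [0, 1.17, -0.29, 0, 0], [0, 1.65, -0.41, 0, 0], [0, 1.94, -0.48, 0, 0], [0, 2.14, -0.53, 0, 0]]]}}

```text
time: 9.05
tool_pos: [0.5789, 0.1134, 0.062]
ee_rot: [0.7, 0.085, 0.704, -0.084]
contact_force: [-7.1, 3.1, 4.9]
finger_gap: -0.0001
```

Emit:
{"api": "jog_arm", "payload": {"rows": [[[0, 0.1, -0.02, 0, 0], [0, 0.2, -0.05, 0, 0], [0, 0.3, -0.07, 0, 0], [0, 0.3, -0.07, 0, 0], [0, 0.3, -0.07, 0, 0]]]}}

```text
time: 9.55
tool_pos: [0.5821, 0.1129, 0.062]
ee_rot: [0.701, 0.085, 0.704, -0.084]
contact_force: [-4.2, 2.3, 2.3]
finger_gap: -0.0001
```

Run:
```python
from h import *
p=manip.get_image('wrist'); save(p,'w6'); s=manip.read_state(); print(s['tool_pos'],loc(s['tool_pos']),s['time'],s['contact_force'])
```

```text
[0.58208756 0.11292624 0.06202208] [[-0.0304  0.1217]] 9.6 [-4.95932971  1.83737984  2.39702015]
```

View pics/w6.png

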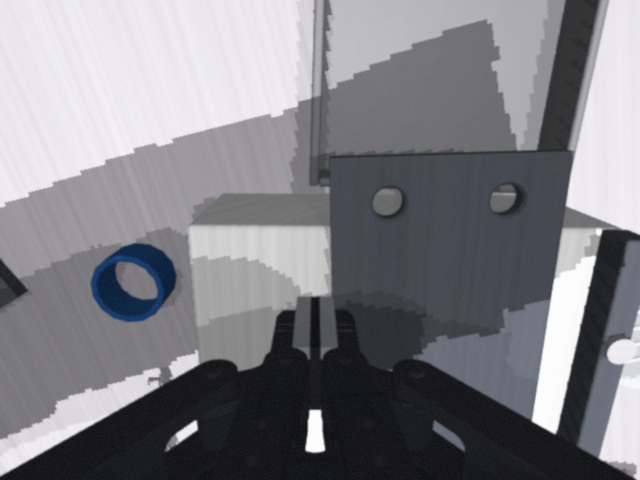

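Emit:
{"api": "jog_arm", "payload": {"rows": [[[0, 0.15, -0.04, 0, 0], [0, 0.3, -0.07, 0, 0], [0, 0.45, -0.11, 0, 0], [0, 0.6, -0.15, 0, 0], [0, 0.6, -0.15, 0, 0]]]}}

```text
time: 10.1
tool_pos: [0.5882, 0.1114, 0.062]
ee_rot: [0.701, 0.085, 0.704, -0.084]
contact_force: [-3.6, 1.4, 2.8]
finger_gap: 0.0002
```

Run:
```python
from h import *
p=manip.get_image('wrist'); save(p,'w7'); s=manip.read_state(); print(s['tool_pos'],loc(s['tool_pos']),s['time'],s['contact_force'])
```

```text
[0.58818728 0.11132744 0.06196715] [[-0.0241  0.1216]] 10.15 [-4.41058388  1.87347686  2.47849351]
```

View pics/w7.png

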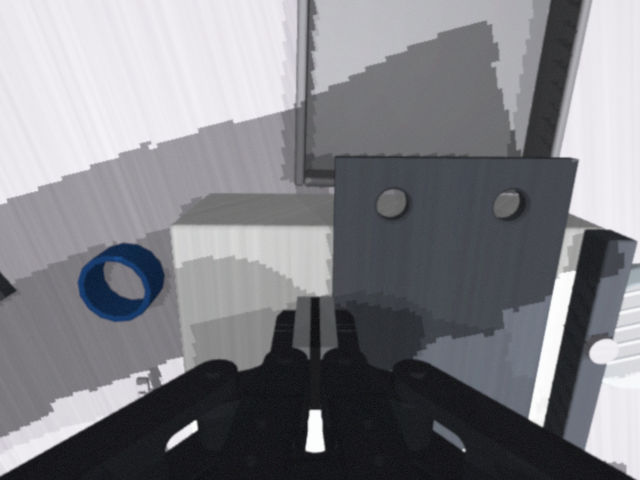

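Emit:
{"api": "jog_arm", "payload": {"rows": [[[0, 0.15, -0.04, 0, 0], [0, 0.3, -0.07, 0, 0], [0, 0.4, -0.1, 0, 0], [0, 0.4, -0.1, 0, 0], [0, 0.4, -0.1, 0, 0]]]}}

```text
time: 10.65
tool_pos: [0.5922, 0.1102, 0.0619]
ee_rot: [0.701, 0.085, 0.703, -0.084]
contact_force: [-6.1, 2.0, 3.0]
finger_gap: 0.0
```

Emit:
{"api": "jog_arm", "payload": {"rows": [[[0, 0.1, -0.02, 0, 0], [0, 0.2, -0.05, 0, 0], [0, 0.2, -0.05, 0, 0], [0, 0.2, -0.05, 0, 0], [0, 0.2, -0.05, 0, 0]]]}}

```text
time: 11.15
tool_pos: [0.5943, 0.1096, 0.062]
ee_rot: [0.701, 0.085, 0.703, -0.084]
contact_force: [-4.8, 3.4, 2.3]
finger_gap: -0.0004
```

Run:
```python
from h import *
p=manip.get_image('wrist'); save(p,'w8'); s=manip.read_state(); print(s['tool_pos'],loc(s['tool_pos']),s['time'],s['contact_force'])
```

```text
[0.59430781 0.10956685 0.0619478 ] [[-0.0178  0.1213]] 11.2 [-4.85942942  0.91146315  2.78392083]
```

View pics/w8.png

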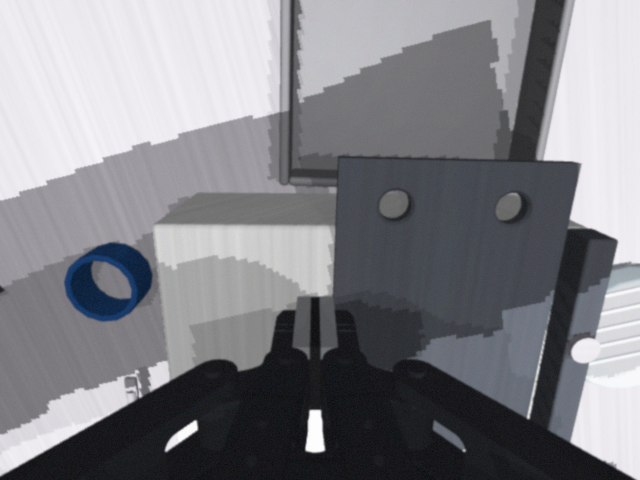

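Emit:
{"api": "jog_arm", "payload": {"rows": [[[0, -0.6, 0.15, 0, 0], [0, -1.2, 0.29, 0, 0], [0, -1.6, -1.0, 0, 0], [0, -2.1, -3.2, 0, 0], [0, -2.1, -3.2, 0, 0]]]}}

```text
time: 11.7
tool_pos: [0.5742, 0.0744, 0.0623]
ee_rot: [0.702, 0.085, 0.702, -0.086]
contact_force: [-0.2, 0.1, -1.0]
finger_gap: -0.0003
```

Run:
```python
from h import *
p=manip.get_image('wrist'); save(p,'w9'); s=manip.read_state(); print(s['tool_pos'],loc(s['tool_pos']),s['time'],s['contact_force'])
p=manip.get_image('top');i=p['img'];cv2.imwrite('pics/t4c.png',cv2.resize(i[130:300,220:470],None,fx=3.2,fy=3.2,interpolation=cv2.INTER_CUBIC)[:,:,::-1])
```

```text
[0.57486583 0.07556842 0.06241345] [[-0.0285  0.0837]] 11.75 [ 0.38979433  0.29069451 -0.26086613]
```

View pics/w9.png

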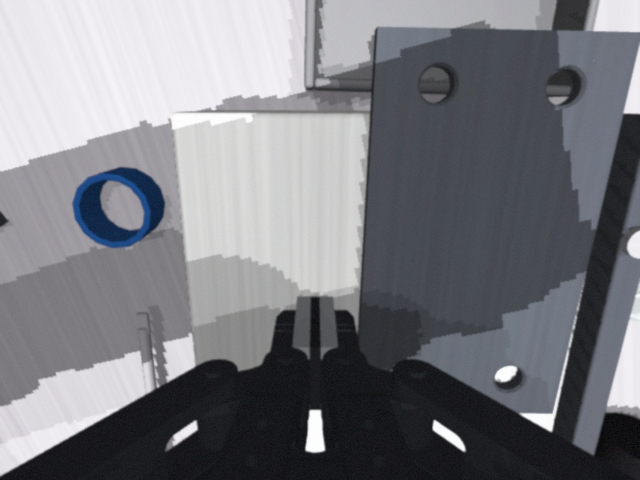

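View pics/t4c.png

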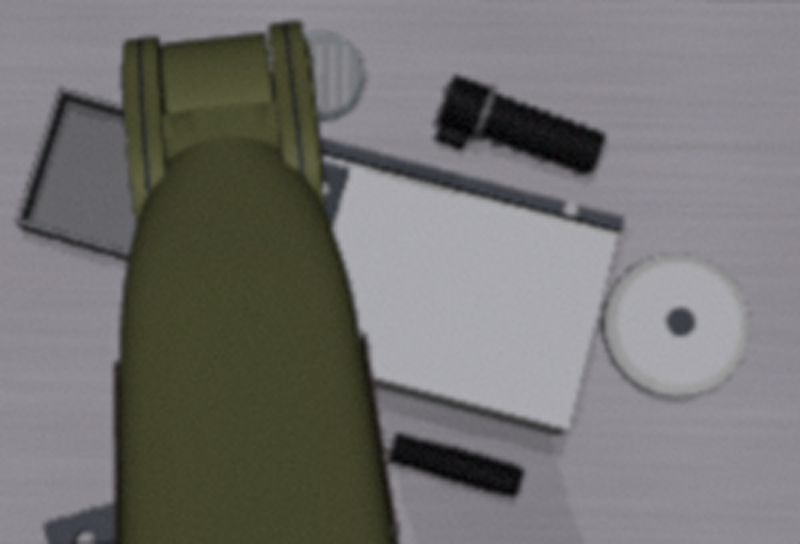

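Emit:
{"api": "jog_arm", "payload": {"rows": [[[0, 0.4, -0.1, 0, 0], [0, 0.7, -0.17, 0, 0], [0, 0.9, -0.22, 0, 0], [0, 1.1, -0.27, 0, 0], [0, 1.1, -0.27, 0, 0]]]}}

```text
time: 12.3
tool_pos: [0.5853, 0.075, 0.062]
ee_rot: [0.701, 0.085, 0.703, -0.084]
contact_force: [-3.0, 1.2, 2.5]
finger_gap: 0.0001
```

Emit:
{"api": "jog_arm", "payload": {"rows": [[[0, 0.1, -0.02, 0, 0], [0, 0.2, -0.05, 0, 0], [0, 0.3, -0.07, 0, 0], [0, 0.3, -0.07, 0, 0], [0, 0.3, -0.07, 0, 0]]]}}

```text
time: 12.8
tool_pos: [0.5885, 0.0735, 0.0621]
ee_rot: [0.702, 0.084, 0.703, -0.085]
contact_force: [-5.1, 1.3, 2.4]
finger_gap: 0.0001
```

Run:
```python
from h import *
p=manip.get_image('wrist'); save(p,'w10'); s=manip.read_state(); print(s['tool_pos'],loc(s['tool_pos']),s['time'],s['contact_force'])
```

```text
[0.58841826 0.07346846 0.06201516] [[-0.0149  0.0849]] 12.85 [-5.39565607  0.71842227  2.81455419]
```

View pics/w10.png

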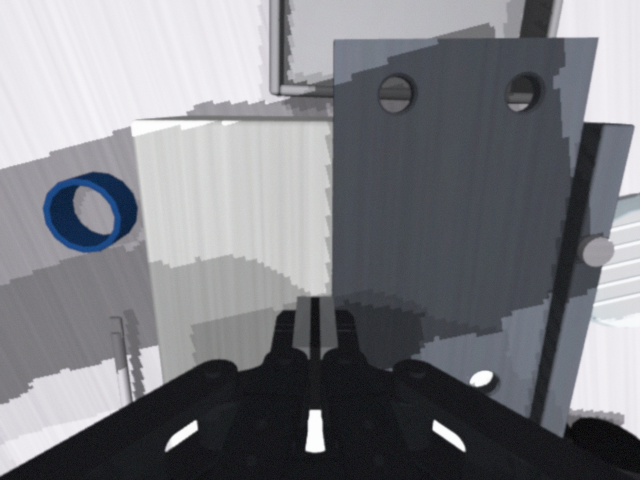

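Emit:
{"api": "jog_arm", "payload": {"rows": [[[0, 0.1, -0.02, 0, 0], [0, 0.2, -0.05, 0, 0], [0, 0.2, -0.05, 0, 0], [0, 0.2, -0.05, 0, 0], [0, 0.2, -0.05, 0, 0]]]}}

```text
time: 13.35
tool_pos: [0.5886, 0.0734, 0.062]
ee_rot: [0.7, 0.085, 0.704, -0.085]
contact_force: [-8.5, 1.7, 4.6]
finger_gap: 0.0004
```

Emit:
{"api": "jog_arm", "payload": {"rows": [[[0, -1.0, 0.25, 0, 0], [0, -2.7, 0.66, 0, 0], [0, -4.37, 1.07, 0, 0], [0, -5.3, -2.8, 0, 0], [0, -6.4, -7.2, 0, 0]]]}}

```text
time: 13.85
tool_pos: [0.5292, 0.0014, 0.0629]
ee_rot: [0.704, 0.083, 0.7, -0.083]
contact_force: [0.3, -0.7, 0.5]
finger_gap: 0.0001
```

Run:
```python
from h import *
p=manip.get_image('wrist');p=manip.get_image('wrist'); save(p,'w11'); s=manip.read_state(); print(s['tool_pos'],loc(s['tool_pos']),s['time'],s['contact_force'])
p=manip.get_image('top');i=p['img'];cv2.imwrite('pics/t5c.png',cv2.resize(i[130:300,220:470],None,fx=3.2,fy=3.2,interpolation=cv2.INTER_CUBIC)[:,:,::-1])
p=manip.get_image('scene');i=p['img'];cv2.imwrite('pics/s5c.png',cv2.resize(i[170:390,180:400],None,fx=2.7,fy=2.7,interpolation=cv2.INTER_CUBIC)[:,:,::-1])
```

```text
[ 0.5269614 -0.0029422  0.0625818] [[-0.0563 -0.004 ]] 13.95 [ 0.18646873 -0.21483954  1.0110803 ]
```

View pics/w11.png

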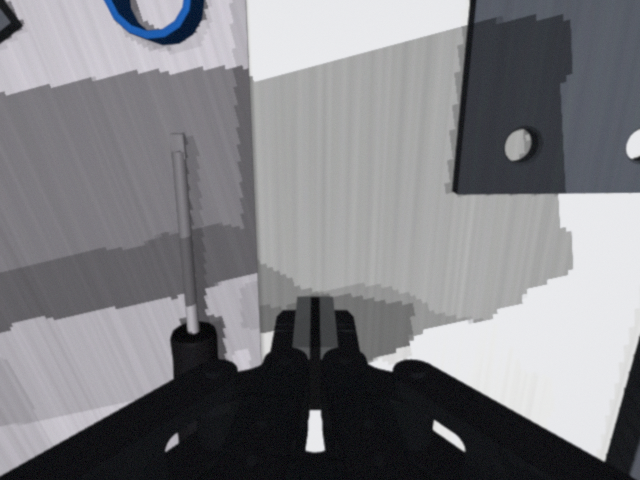

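View pics/t5c.png

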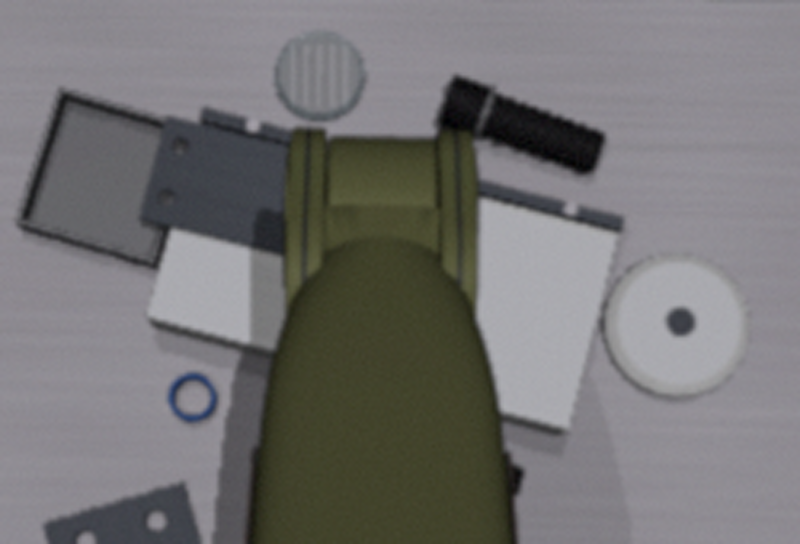

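View pics/s5c.png

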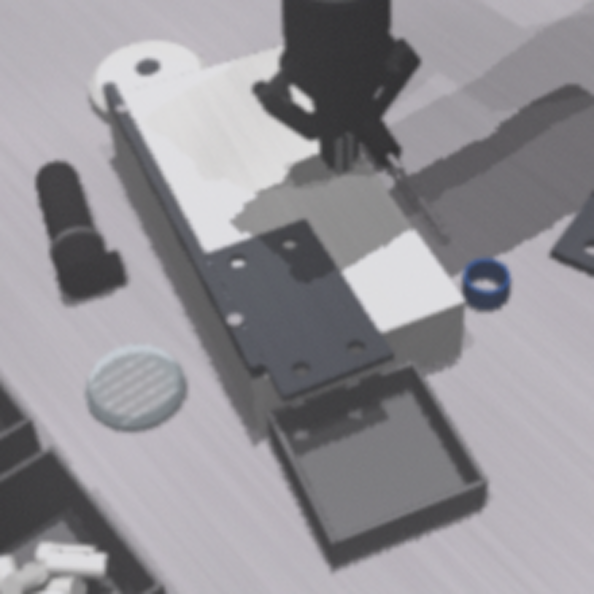

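Run:
```python
from h import *
p=manip.get_image('top'); w=manip.get_image('wrist'); s=manip.read_state()
print('tcp',loc(s['tool_pos']))
print('top L corners',loc(unproj(p,[Ct(165,117),Ct(143,220)],.066)),'ledge end',loc(unproj(p,[Ct(150,320)],.06)))
print('wrist R corner, 2nd pt on end',loc(unproj(w,[(456,193),(635,193)],.066)),'ledge near edge',loc(unproj(w,[(258,270),(248,70)],.06)))
```

```text
tcp [[-0.0557  0.0008]]
top L corners [[ 0.0685  0.1808]
 [-0.0101  0.1758]] ledge end [[-0.0795  0.1519]]
wrist R corner, 2nd pt on end [[-0.0075  0.0495]
 [ 0.053   0.0494]] ledge near edge [[-0.0764  0.0193]
 [-0.0767  0.0887]]
```

Emit:
{"api": "jog_arm", "payload": {"rows": [[[0, 2.5, -0.61, 0, 0], [0, 5.0, -1.23, 0, 0], [0, 7.3, -1.79, 0, 0], [0, 8.25, -2.03, 0, 0], [0, 8.25, -2.03, 0, 0]]]}}

```text
time: 14.65
tool_pos: [0.6115, -0.0184, 0.0621]
ee_rot: [0.703, 0.084, 0.702, -0.084]
contact_force: [-0.4, 0.3, -0.4]
finger_gap: 0.0001
```

Emit:
{"api": "jog_arm", "payload": {"rows": [[[0, 0.24, 0.97, 0, 0], [0, 0.48, 1.94, 0, 0], [0, 0.72, 2.91, 0, 0], [0, 0.82, 3.35, 0, 0], [0, 0.82, 3.35, 0, 0]]]}}

```text
time: 15.15
tool_pos: [0.6172, 0.0153, 0.0623]
ee_rot: [0.702, 0.084, 0.702, -0.084]
contact_force: [-1.3, -0.7, 0.3]
finger_gap: -0.0002
```

Run:
```python
from h import *
p=manip.get_image('wrist'); save(p,'w12'); s=manip.read_state(); print(s['tool_pos'],loc(s['tool_pos']),s['time'],s['contact_force'])
```

```text
[0.61753304 0.01517675 0.06228676] [[0.0273 0.0352]] 15.2 [-0.80931617 -0.08410316  0.32361894]
```

View pics/w12.png

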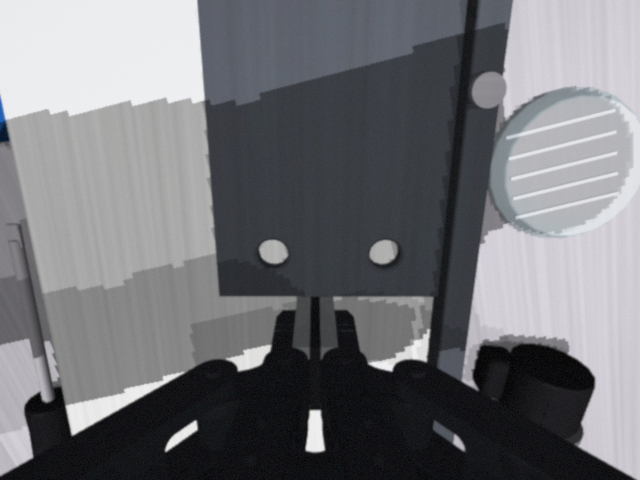

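Emit:
{"api": "jog_arm", "payload": {"rows": [[[0, 0.05, 0.2, 0, 0], [0, 0.1, 0.4, 0, 0], [0, 0.14, 0.58, 0, 0], [0, 0.14, 0.58, 0, 0], [0, 0.14, 0.58, 0, 0]]]}}

```text
time: 15.7
tool_pos: [0.6187, 0.0192, 0.0622]
ee_rot: [0.702, 0.084, 0.702, -0.086]
contact_force: [-2.9, -4.1, 1.9]
finger_gap: 0.0005
```

Emit:
{"api": "jog_arm", "payload": {"rows": [[[0, -0.24, -0.97, 0, 0], [0, -0.72, -2.91, 0.0, 0], [0, -0.72, -2.91, 3, 0], [0, -0.72, -2.91, 8.0, 0], [0, -0.72, -2.91, 12.5, 0]]]}}

```text
time: 16.2
tool_pos: [0.6123, -0.0089, 0.1887]
ee_rot: [0.702, 0.086, 0.702, -0.084]
contact_force: [0.9, -0.2, 1.2]
finger_gap: -0.0001
```

Emit:
{"api": "jog_arm", "payload": {"rows": [[[0, -1.2, -4.0, 0, 0], [0, -2.4, -8.0, 0.0, 0], [0, -3.6, -12.0, 0, 0], [0, -4.2, -14, 0, 0], [0, -4.2, -14, 0, 0]]]}}

```text
time: 16.7
tool_pos: [0.5698, -0.1515, 0.1876]
ee_rot: [0.702, 0.086, 0.701, -0.086]
contact_force: [-0.7, 0.6, 0.1]
finger_gap: -0.0002
```

Run:
```python
from h import *
p=manip.get_image('wrist');p=manip.get_image('wrist'); save(p,'w13'); s=manip.read_state(); print(s['tool_pos'],loc(s['tool_pos']),s['time'],s['contact_force'])
p=manip.get_image('top');i=p['img'];cv2.imwrite('pics/t6c.png',cv2.resize(i[130:300,220:470],None,fx=3.2,fy=3.2,interpolation=cv2.INTER_CUBIC)[:,:,::-1])
for q in ['blank','blank_back_left','blank_back_right','tray','ledge','lens','spacer','driver','cover','throttle']: print(q,[(round(float(a['p']),2),np.round(a['location'],3).tolist(),loc(a['location']).tolist()) for a in manip.place_of(p,q)[:3]])
p=manip.get_image('scene');i=p['img'];cv2.imwrite('pics/s6c.png',cv2.resize(i[170:390,180:400],None,fx=2.7,fy=2.7,interpolation=cv2.INTER_CUBIC)[:,:,::-1])
```

```text
[ 0.57053927 -0.14901818  0.18749559] [[ 0.0209 -0.1355]] 16.8 [-0.01078002  0.0962482   0.35412345]
blank [(0.83, [0.705, 0.429, 0.0], [[0.0134, 0.4576]]), (0.56, [0.642, 0.103, 0.059], [[0.0301, 0.1265]])]
blank_back_left [(0.85, [0.698, 0.157, 0.058], [[0.0715, 0.1919]]), (0.81, [0.771, 0.521, 0.002], [[0.0556, 0.5632]]), (0.69, [0.212, 0.177, -0.002], [[-0.4047, 0.0958]])]
blank_back_right [(0.92, [0.667, 0.017, 0.066], [[0.0747, 0.0485]]), (0.72, [0.395, 0.239, 0.002], [[-0.2419, 0.1997]]), (0.61, [0.741, 0.328, 0.002], [[0.0723, 0.3686]])]
tray [(0.72, [0.652, 0.197, -0.004], [[0.0177, 0.22]])]
ledge [(0.72, [0.586, -0.017, -0.001], [[0.0044, -0.0034]]), (0.27, [0.34, -0.331, 0.001], [[-0.1595, -0.367]])]
lens [(0.97, [0.742, 0.039, -0.002], [[0.143, 0.0881]])]
spacer [(0.52, [0.488, 0.126, 0.002], [[-0.1246, 0.1125]])]
driver [(0.76, [0.457, -0.025, -0.001], [[-0.1191, -0.0421]]), (0.25, [0.668, 0.019, 0.067], [[0.0753, 0.0507]])]
cover []
throttle [(0.58, [0.706, -0.118, 0.001], [[0.1454, -0.0725]])]
```

View pics/w13.png

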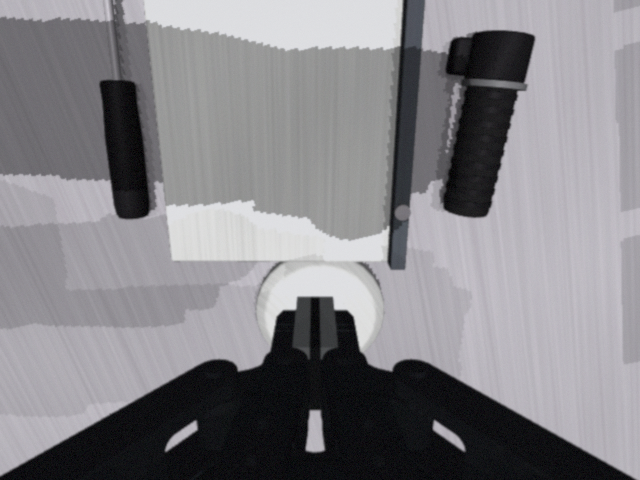

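View pics/t6c.png

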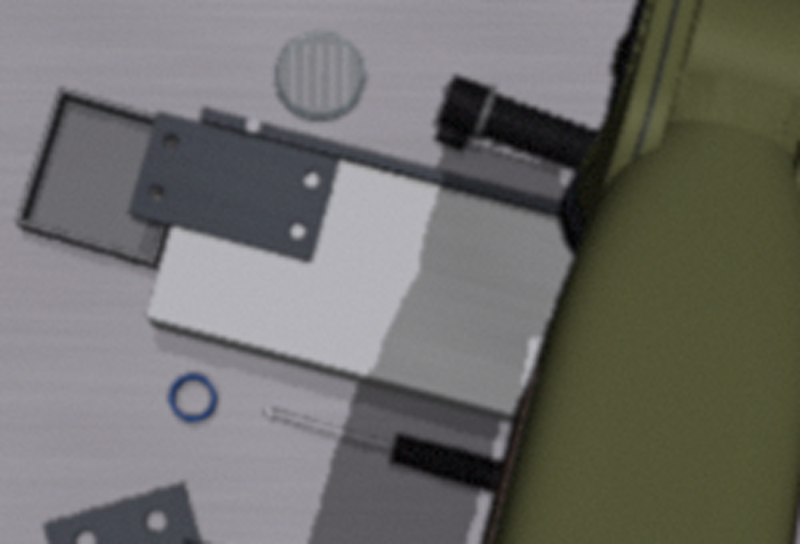

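View pics/s6c.png

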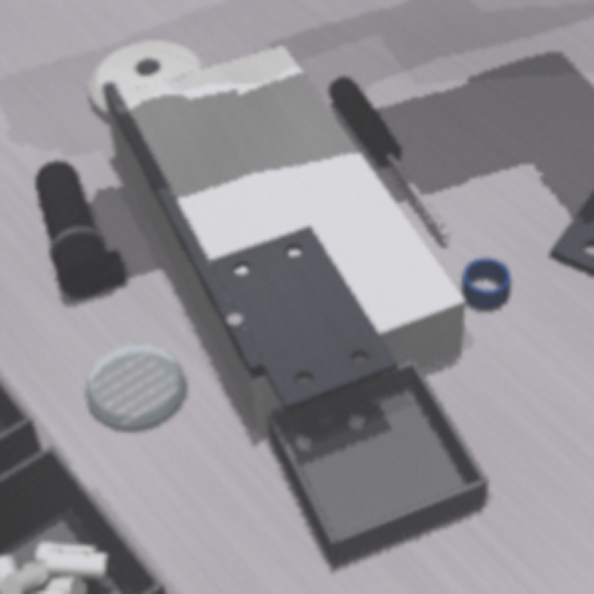

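Run:
```python
from h import *
p=manip.get_image('top')
c=unproj(p,[Ct(156,113),Ct(338,161),Ct(313,262),Ct(132,215)],.066)[:,:2]
print(loc(c),'ledge',loc(unproj(p,[Ct(150,320)],.06)),[np.linalg.norm(c[i]-c[(i+1)%4]).round(4) for i in range(4)])
d=c[0]-c[1];print(np.arctan2(-d[0],d[1]))
print('fence top-back L',loc(unproj(p,[Ct(204,108)],.074)))
s=manip.get_image('scene');i=s['img'][270:350,230:340];cv2.imwrite('pics/s7.png',cv2.resize(i,None,fx=7,fy=7,interpolation=cv2.INTER_CUBIC)[:,:,::-1])
D=lambda u,v:(180+(u+.5)/2.7-.5,170+(v+.5)/2.7-.5)
print('scene',loc(unproj(s,[D(281,402),D(398,367),D(309,228)],.066)),'ledge',loc(unproj(s,[D(463,303),D(390,332),],.06)))
```

```text
[[ 0.0697  0.188 ]
 [ 0.0692  0.049 ]
 [-0.0084  0.0474]
 [-0.0086  0.1846]] ledge [[-0.0795  0.1519]] [np.float64(0.139), np.float64(0.0776), np.float64(0.1372), np.float64(0.0784)]
-0.24508318299524945
fence top-back L [[0.0805 0.1537]]
scene [[ 0.0736  0.1861]
 [-0.0063  0.1938]
 [-0.0065  0.0528]] ledge [[-0.0741  0.16  ]
 [-0.0173  0.1607]]
```

View pics/s7.png

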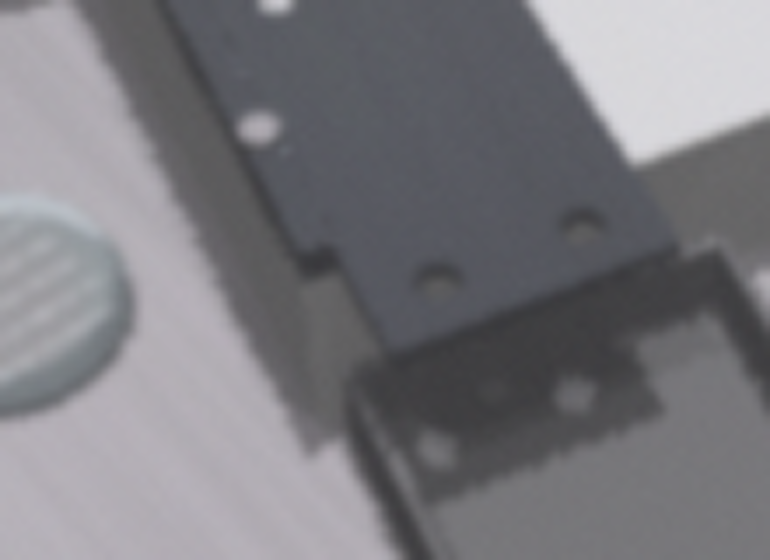

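Run:
```python
from plant import manip
print(manip.close_job())
```

```text
the job is handed in; nothing more can be done
None
```

I pushed the ledge blank towards the tray (left, +y) end with shut fingers, pressed it back onto the fence, then nudged it a few millimetres further. I backed the arm off and handed in at about 17 s.

**Last checks:**
- **Overhang:** two cameras put it at about 31 to 35 mm, inside the 21 to 47 mm allowed. Light shines through both leading holes onto the tray.
- **Flush to the fence:** by the top camera, both back corners lie within about 1 mm of the fence face, and the yaw matches the ledge to within about 5 mrad.
- **Lying flat:** the blank looks flat in the scene view.
- **Other things:** the tray, lens, spacer, driver and throttle are within about 6 mm of where they were first measured, which is about the measuring error. The network did not find the cover in the last picture, but it looks unmoved in the scene view. I did not re-measure the grease jar.
- **Forces:** the highest reading was about 10 N.

**Disagreements:** the top camera placed the ledge's left end 6 to 8 mm nearer than its nominal length, so I judged the overhang against the ledge end seen in the same picture. The network's own points gave about 36 to 40 mm, still within the limit.

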